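# Sort the engine bolts by length into the rows of the bolt rack

## Task

Sort the four loose engine bolts, three in the red basket and one on the bench, by length into the rack: lay each one in the row made for its length, one bolt to a place, seated level with its bare shank down in both cradles (head either way round). Leave the two bolts that are already in the rack as they are, and don't shift or knock over the tools and cans round about.

Things in the scene. Friction and masses are not known exactly. Their poses are not given: they have to be found in the camera images.
- short_a: short bolt, 90 mm long, about 190 g: steel shank 16 mm in diameter, at -x a hexagon head 10 mm thick, at +x a brass hexagon nut 13 mm thick, then 3 mm of thread; hexagons 24 mm across flats; 64 mm of bare shank between. Origin on the axis at mid bare shank, 12 mm above what the hexagons lie on; x along the bolt. Starts on the basket floor under the long bolt
- short_b: short bolt, 90 mm long, about 190 g: steel shank 16 mm in diameter, at -x a hexagon head 10 mm thick, at +x a brass hexagon nut 13 mm thick, then 3 mm of thread; hexagons 24 mm across flats; 64 mm of bare shank between. Origin on the axis at mid bare shank, 12 mm above what the hexagons lie on; x along the bolt. Already lies in the far place of the short row and stays there
- medium_a: medium bolt, 110 mm long, about 220 g: steel shank 16 mm in diameter, at -x a hexagon head 10 mm thick, at +x a brass hexagon nut 13 mm thick, then 3 mm of thread; hexagons 24 mm across flats; 84 mm of bare shank between. Origin on the axis at mid bare shank, 12 mm above what the hexagons lie on; x along the bolt. Starts on the basket floor under the long bolt
- medium_b: medium bolt, 110 mm long, about 220 g: steel shank 16 mm in diameter, at -x a hexagon head 10 mm thick, at +x a brass hexagon nut 13 mm thick, then 3 mm of thread; hexagons 24 mm across flats; 84 mm of bare shank between. Origin on the axis at mid bare shank, 12 mm above what the hexagons lie on; x along the bolt. Starts on the bench between basket and rack, with the spanner beside it and the socket past its nut end
- long_a: long bolt, 130 mm long, about 250 g: steel shank 16 mm in diameter, at -x a hexagon head 10 mm thick, at +x a brass hexagon nut 13 mm thick, then 3 mm of thread; hexagons 24 mm across flats; 104 mm of bare shank between. Origin on the axis at mid bare shank, 12 mm above what the hexagons lie on; x along the bolt. Starts across the two bolts in the basket, on their shanks, its axis 32 mm above the bench
- long_b: long bolt, 130 mm long, about 250 g: steel shank 16 mm in diameter, at -x a hexagon head 10 mm thick, at +x a brass hexagon nut 13 mm thick, then 3 mm of thread; hexagons 24 mm across flats; 104 mm of bare shank between. Origin on the axis at mid bare shank, 12 mm above what the hexagons lie on; x along the bolt. Already lies in the near place of the long row and stays there
- row_short: the row for short bolts, an aluminium strip 300 by 66 mm on the rack tray, x along it: two places end to end, 75 mm either side of its middle. A place is a pair of black V cradles, each 5 mm thick along x, outer faces 52 mm and inner faces 42 mm apart, between head and nut of its bolt. V: 90 degrees, 31 mm wide at its top, arms 38 mm over all. Origin under its centre, 4 mm above the bench
- row_short_near (a point): near place of the short row (-x end of the row): the point where mid bare shank of a seated short bolt is, 38 mm above the bench, 28 mm above the strip, 4 mm below the tops of the Vs; x along the row and the seated bolt (either way round), z up
- row_short_far (a point): far place of the short row (+x end of the row): the point where mid bare shank of a seated short bolt is, 38 mm above the bench, 28 mm above the strip, 4 mm below the tops of the Vs; x along the row and the seated bolt (either way round), z up
- row_medium: the row for medium bolts, an aluminium strip 300 by 66 mm on the rack tray, x along it: two places end to end, 75 mm either side of its middle. A place is a pair of black V cradles, each 5 mm thick along x, outer faces 72 mm and inner faces 62 mm apart, between head and nut of its bolt. V: 90 degrees, 31 mm wide at its top, arms 38 mm over all. Origin under its centre, 4 mm above the bench
- row_medium_near (a point): near place of the medium row (-x end of the row): the point where mid bare shank of a seated medium bolt is, 38 mm above the bench, 28 mm above the strip, 4 mm below the tops of the Vs; x along the row and the seated bolt (either way round), z up
- row_medium_far (a point): far place of the medium row (+x end of the row): the point where mid bare shank of a seated medium bolt is, 38 mm above the bench, 28 mm above the strip, 4 mm below the tops of the Vs; x along the row and the seated bolt (either way round), z up
- row_long: the row for long bolts, an aluminium strip 300 by 66 mm on the rack tray, x along it: two places end to end, 75 mm either side of its middle. A place is a pair of black V cradles, each 5 mm thick along x, outer faces 92 mm and inner faces 82 mm apart, between head and nut of its bolt. V: 90 degrees, 31 mm wide at its top, arms 38 mm over all. Origin under its centre, 4 mm above the bench
- row_long_near (a point): near place of the long row (-x end of the row): the point where mid bare shank of a seated long bolt is, 38 mm above the bench, 28 mm above the strip, 4 mm below the tops of the Vs; x along the row and the seated bolt (either way round), z up
- row_long_far (a point): far place of the long row (+x end of the row): the point where mid bare shank of a seated long bolt is, 38 mm above the bench, 28 mm above the strip, 4 mm below the tops of the Vs; x along the row and the seated bolt (either way round), z up
- rack: fixed green tray 312 by 222 mm (x, y), lip 10 mm high, carrying the three rows side by side, 70 mm from row to row and parallel to its x, in an order that changes; the row for the short bolts has its cradles closest together. Origin on the bench under its centre
- basket: fixed red slatted basket, inside 210 by 186 mm (x, y), wall 3 mm, rim 8 mm wide and 46 mm above the bench, floor 4 mm thick. Two bolts lie on its floor roughly along x, about 40 mm either side of its middle; the long one lies on top of them, roughly along y, so it has to come out first. Origin on the bench under its centre
- socket: black deep impact socket standing upright next to the bolt on the bench, 38 mm in diameter, 85 mm high; loose bystander, to be left alone. Origin at the centre of its underside
- spanner: steel combination spanner lying flat, 200 mm long, 38 mm wide, 8 mm high, x along it; loose bystander, to be left alone. Origin at the centre of its underside
- screwdriver: screwdriver with red handle lying down, 210 mm long, 26 mm thick, x along it; loose bystander, to be left alone. Origin at the centre of its underside
- hammer: hammer with wooden handle lying down, 290 mm long, head 60 mm wide, x along it towards the head; loose bystander, to be left alone. Origin at the centre of its underside
- block: wooden block 70 by 60 mm, 85 mm high; loose bystander, to be left alone. Origin at the centre of its underside
- grease_tin: tin 84 mm in diameter, 75 mm high; loose bystander, to be left alone. Origin at the centre of its underside
- oil_bottle: black bottle with red cap, 64 mm in diameter, 170 mm high; loose bystander, to be left alone. Origin at the centre of its underside
Mind the look-alikes: they are no part of the job. What is shaped like the medium_b but orange or pink is not meant. Leave any green look-alike of the medium_a alone.

How it is judged (in metres and radians):
At the end, for the whole second after the job is handed in: All six bolts seated in the row of their own length (short_b and long_b where they were), one to a place: mid-shank within 10 mm of the place's point and 4 mm of its height, within 4 degrees of the row's direction; at rest and released (((distance between short_a and row_short_near below 0.01 m and z of short_a in the frame of row_short_near between -0.004 and 0.004 m and angle between the x axis of short_a and the x axis of row_short_near, either way round below 0.07 rad) or (distance between short_a and row_short_far below 0.01 m and z of short_a in the frame of row_short_far between -0.004 and 0.004 m and angle between the x axis of short_a and the x axis of row_short_far, either way round below 0.07 rad)) and linear speed of each of short_a, short_b, medium_a, medium_b, long_a, long_b below 0.02 m/s and contact force between each of short_a, short_b, medium_a, medium_b, long_a, long_b and the fingers below 0.1 N and (distance between short_b and row_short_far below 0.01 m and z of short_b in the frame of row_short_far between -0.004 and 0.004 m and angle between the x axis of short_b and the x axis of row_short_far, either way round below 0.07 rad) and ((distance between medium_a and row_medium_near below 0.01 m and z of medium_a in the frame of row_medium_near between -0.004 and 0.004 m and angle between the x axis of medium_a and the x axis of row_medium_near, either way round below 0.07 rad) or (distance between medium_a and row_medium_far below 0.01 m and z of medium_a in the frame of row_medium_far between -0.004 and 0.004 m and angle between the x axis of medium_a and the x axis of row_medium_far, either way round below 0.07 rad)) and ((distance between medium_b and row_medium_near below 0.01 m and z of medium_b in the frame of row_medium_near between -0.004 and 0.004 m and angle between the x axis of medium_b and the x axis of row_medium_near, either way round below 0.07 rad) or (distance between medium_b and row_medium_far below 0.01 m and z of medium_b in the frame of row_medium_far between -0.004 and 0.004 m and angle between the x axis of medium_b and the x axis of row_medium_far, either way round below 0.07 rad)) and ((distance between long_a and row_long_near below 0.01 m and z of long_a in the frame of row_long_near between -0.004 and 0.004 m and angle between the x axis of long_a and the x axis of row_long_near, either way round below 0.07 rad) or (distance between long_a and row_long_far below 0.01 m and z of long_a in the frame of row_long_far between -0.004 and 0.004 m and angle between the x axis of long_a and the x axis of row_long_far, either way round below 0.07 rad)) and (distance between long_b and row_long_near below 0.01 m and z of long_b in the frame of row_long_near between -0.004 and 0.004 m and angle between the x axis of long_b and the x axis of row_long_near, either way round below 0.07 rad)); the robot touches nothing.
It fails at once if a tool lying on the bench (spanner, screwdriver, hammer) pushed more than 25 mm from its place (distance of any of spanner, screwdriver, hammer from where it was at the start of the episode above 0.025 m).
It fails at once if the socket, wooden block, grease tin or oil bottle pushed more than 25 mm from its place or knocked over (distance of any of socket, block, grease_tin, oil_bottle from where it was at the start of the episode above 0.025 m or angle between any of socket, block, grease_tin, oil_bottle's own z axis and vertical above 0.5 rad).
It fails at once if a bolt that already lies in the rack lifted or pushed out of its place (distance of any of short_b, long_b from where it was at the start of the episode above 0.015 m).
It also fails if it takes over 67 s, if anything falls off the work surface, if the arm or the gripper's body presses on something with over 40 N, if the wrist force passes 120 N, or if a joint passes its speed limit or range.

## Robot

A 6-joint arm with a two-finger parallel gripper is mounted at the origin on the work surface. World frame = base frame: x ahead of the robot, y to its left, z up, the work surface at z = 0. Lengths are in mm, angles in rad, forces in N, time in s.
With the tool pointing down it reaches from about 350 to 975 mm from the base axis. Payload 7.1 kg.
Tool frame: the origin (TCP) lies on the front face of the gripper's body, between the roots of the fingers; the fingertips stand 80 mm ahead of it and the grasp point (between the pads) lies 61 mm ahead of it (env.tips_ahead is the distance from the TCP to the fingertips, in mm); z points along the fingers, y is the line along which they close (so a half turn about z gives the same grasp; the last joint's range is limited). The gripper opens to 88 mm and grips with 3 to 60 N. Pads are 20 mm wide; open, the fingers measure 115 mm over their backs; the gripper's body (75 mm by 178 mm) begins 61 mm behind the grasp point.
Start: joints at [-1.131, 0.423, 1.63, -0, 1.089, -0.019], TCP at [276.81, -560.341, 302.675] pointing down, gripper open.
Joint ranges: [-3, 3], [-0.9, 2.11], [0.09, 2.58], [-1.31, 4.45], [0.11, 2.69], [-2.54, 2.54]. Speed limits (rad/s): [2.39, 2.39, 3.01, 3.14, 3.14, 3.14].

## Interface

Orientations are given as a unit quaternion [x, y, z, w].
In Python, from station import env, set_gripper, viewer, workorder gives the robot as it stands. Calls block until the motion is done:
- env.reach(position, orientation): joint-space move of the TCP to a pose.
- env.move_l(position, rot=None, rate=150, f_stop=None): straight line of the TCP; rot=None keeps the orientation; rate is the mean speed in mm/s. With f_stop (N) it stops when the force on the tool has changed by that much, and returns True; else False.
- env.move_joints(angles): joint-space move.
- set_gripper(opening): finger opening in mm; the grip force is fixed at half the most; returns when the fingers have stopped.
- env.hold(seconds).
- env.ik(position, orientation): joint angles nearest the present ones, or None.
- env.read_state(): the state.
- viewer.camera(name): name is "scene" or "top" or "wrist"; returns the picture (480x640x3 uint8, blue, green, red); there is no depth.
- viewer.camera_params(name): a dict with "fx", "fy", "cx", "cy" (pixels), "pose" (4x4, takes a point from camera to world coordinates); the wrist camera has in their place "tool_from_camera" (4x4, takes a point from camera to tool coordinates, whose origin is the TCP and whose axes are the flange's). Camera axes: x right, y up, looking along -z (the intrinsics and any distortion apply to the point x, -y, -z); pixel columns grow to the right and rows downward; lengths in mm; the calibration is good to about 2 mm. A picture is of the moment at which its call begins: read the wrist's pose just before it. camera_params takes no time and is no camera call.
A pose or a line that the arm cannot do raises env.IKError and nothing moves.
- workorder.sign_off(): hands the job in; it is judged then, once.
The state is a dict: "time_s": time; "qpos": joint angles; "dq": joint speeds; "tau": joint torques, N m; "tool_pos": TCP position; "orientation": TCP orientation; "force": force on the tool from outside, world axes, zero at the start; "wrist_torque": the same for the moment, N m; "width": finger opening in mm; "grip_force": force on a finger pad.
Only numpy, scipy, OpenCV 4.12 (cv2) and the standard library are available. Lean on these libraries where they do the work, as an engineer would, in place of code of your own. Each camera call takes 0.05 s, during which the arm holds its last target. There are 200 camera calls.

## Working session

There is one attempt and no reset: what is moved stays moved. The work goes in short steps, each a Python script; the robot and the scene stay as the last script left them, time stands still between calls to the robot, and variables do not carry over. Pictures are saved under pics/ and viewed, at most 10 in all, crops included, and the job is handed in when it is done.

```bash
ls; mkdir -p pics; python3 - <<'E'
from station import env, set_gripper, viewer, workorder
import cv2, numpy as np
for n in ("top","scene"):
    cv2.imwrite(f"pics/{n}0.png", viewer.camera(n))
np.set_printoptions(precision=4,suppress=True)
for n in ("top","scene","wrist"): print(n,viewer.camera_params(n))
print(env.read_state())
E
```

```text
pics
top {'fx': 609.6731598228687, 'fy': 609.6731598228687, 'cx': 326.36063920546, 'cy': 244.49788951820346, 'pose': array([[   0.0191,    0.9845,   -0.1741,  265.3495],
       [  -0.9995,    0.0233,    0.0223,   20.5868],
       [   0.026 ,    0.1735,    0.9845, 1577.7205],
       [   0.    ,    0.    ,    0.    ,    1.    ]])}
scene {'fx': 550.3977432683753, 'fy': 550.3977432683753, 'cx': 318.8148499651932, 'cy': 242.47646053540788, 'pose': array([[   0.1502,   -0.6961,    0.7021, 1577.0779],
       [   0.9885,    0.1163,   -0.0962, -144.3766],
       [  -0.0147,    0.7085,    0.7056, 1155.6935],
       [   0.    ,    0.    ,    0.    ,    1.    ]])}
wrist {'fx': 336.41145173682247, 'fy': 336.41145173682247, 'cx': 316.93312610494036, 'cy': 238.66335187796267, 'tool_from_camera': array([[  0.0001,   0.9595,   0.2818,  77.4043],
       [  1.    ,   0.0001,  -0.0005,   0.1478],
       [ -0.0005,   0.2818,  -0.9595, -80.8472],
       [  0.    ,   0.    ,   0.    ,   1.    ]])}
{'time_s': 0.1, 'qpos': array([-1.131 ,  0.4238,  1.6306, -0.    ,  1.0886, -0.019 ]), 'dq': array([ 0.0006, -0.001 , -0.0006,  0.0002, -0.0007,  0.0005]), 'tau': array([ -0.0028, -54.5613, -27.4326,   0.0644,   0.0188,  -0.0001]), 'tool_pos': array([ 276.6398, -560.027 ,  301.9922]), 'orientation': array([ 0.9738,  0.2274, -0.0001, -0.0007]), 'force': array([-0.2518,  0.5239,  0.3735]), 'wrist_torque': array([ 0.0363, -0.0406, -0.0209]), 'grip_force': 0.0, 'width': 87.74241437137519}
```

View pics/top0.png

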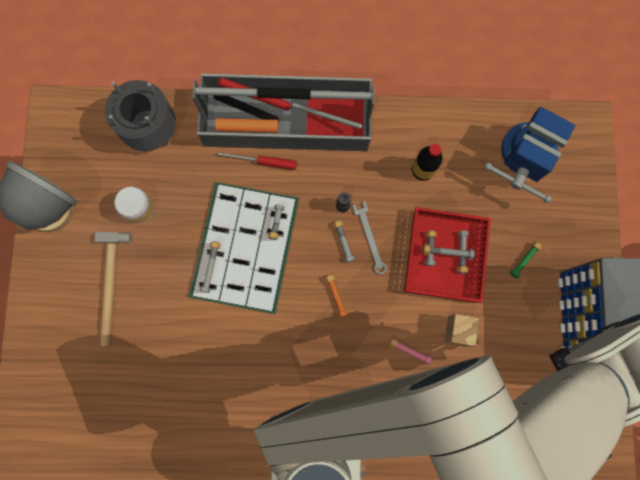

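View pics/scene0.png

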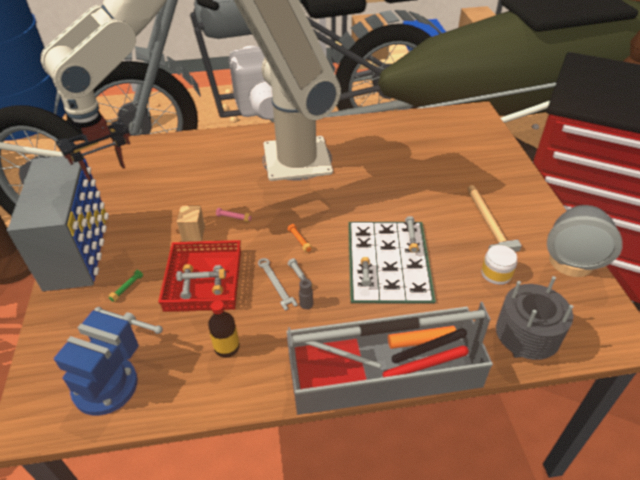

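The top view shows the rack at about (245,247). Its left row has the widest cradles and holds long_b at (210,265), the middle row is empty, and the right row holds short_b at (275,220). The basket is at (448,254) with the long bolt lying across two others. The steel bolt medium_b is at (344,241), between the spanner (370,240) and the socket (344,202). Look-alikes are orange (337,295), pink (411,351) and green (525,260), so the steel/brass one is meant. Next I'll take closer wrist views.

```bash
cat > h.py <<'E'
from station import env, set_gripper, viewer, workorder
import cv2, numpy as np, json
from scipy.spatial.transform import Rotation as Rot
np.set_printoptions(precision=3,suppress=True)
def q(yaw): return (Rot.from_euler('z',yaw)*Rot.from_euler('x',np.pi)).as_quat()
def cam(name):
    p=viewer.camera_params(name)
    if name!='wrist': return p,p['pose']
    s=env.read_state(); T=np.eye(4); T[:3,:3]=Rot.from_quat(s['orientation']).as_matrix(); T[:3,3]=s['tool_pos']
    return p,T@p['tool_from_camera']
def unproj(p,T,u,v,z):
    d=T[:3,:3]@np.array([(u-p['cx'])/p['fx'],-(v-p['cy'])/p['fy'],-1.])
    return T[:3,3]+d*(z-T[2,3])/d[2]
def shot(name,fn):
    p,T=cam(name); im=viewer.camera(name); cv2.imwrite(f'pics/{fn}.png',im)
    json.dump({**{k:float(p[k]) for k in('fx','fy','cx','cy')},'T':T.tolist()},open(f'pics/{fn}.json','w')); return im
def px(fn,u,v,z):
    p=json.load(open(f'pics/{fn}.json')); return unproj(p,np.array(p['T']),u,v,z)
def crop(fn,x,y,w,h,k,out):
    im=cv2.imread(f'pics/{fn}.png')[y:y+h,x:x+w]; cv2.imwrite(f'pics/{out}.png',cv2.resize(im,None,fx=k,fy=k,interpolation=cv2.INTER_CUBIC))
E
python3 - <<'E'
from h import *
p,T=cam('top')
P={n:unproj(p,T,u,v,z) for n,u,v,z in [('basket',448,254,20),('medb',344,241,12),('rack',245,247,20),('socket',344,202,85),('oil',430,160,100)]}
for n in P: print(n,P[n])
b=(P['basket']*.6+P['medb']*.4)
t0=env.read_state()['time_s']
env.reach([b[0]-50,b[1],300],q(0)); env.hold(.15); shot('wrist','w1'); print(env.read_state()['time_s']-t0, env.read_state()['qpos'])
r=P['rack']; 
env.reach([r[0]-50,r[1],300],q(0)); env.hold(.15); shot('wrist','w2'); print(env.read_state()['time_s'],env.read_state()['qpos'])
crop('w1',60,0,520,390,1.5,'w1c'); crop('w2',60,0,520,390,1.5,'w2c')
E
```

```text
basket [ 523.174 -331.645   20.   ]
medb [552.557 -60.76   12.   ]
rack [529.22  195.492  20.   ]
socket [639.052 -55.56   85.   ]
oil [ 750.347 -271.465  100.   ]
1.6666999999999998 [-0.455  0.294  1.833 -0.     1.015  1.117]
3.5167 [ 0.363  0.269  1.868 -0.     1.004  1.935]
```

View pics/w1c.png

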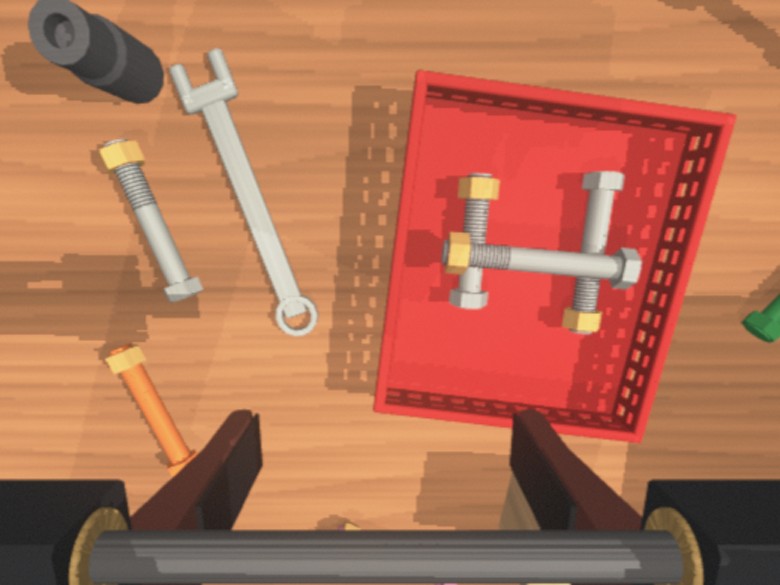

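View pics/w2c.png

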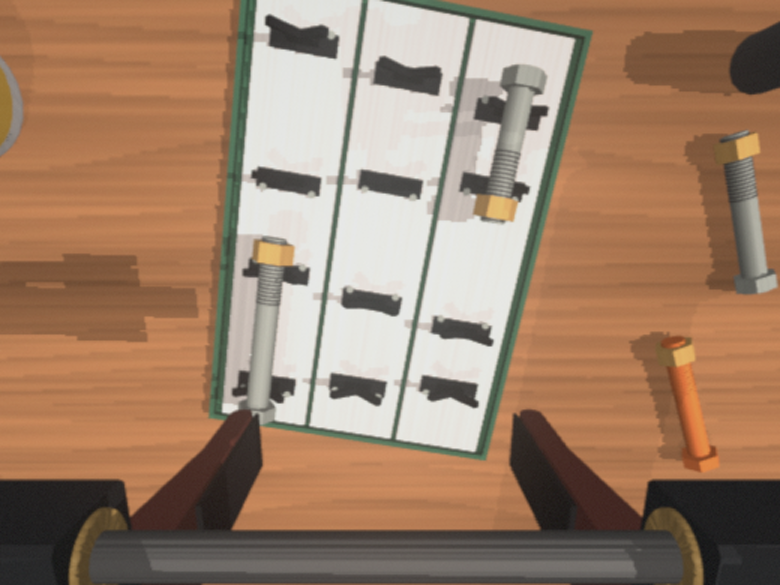

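w1c: in the basket the long bolt lies across two others, nut (458,253) and head (627,268). The left bolt, nut (479,187) and head (469,298), is the shorter one, so it is short_a. The right bolt, head (603,180) and nut (582,319), is medium_a. medium_b has its nut at (121,155) and head at (182,290), with the socket foot near (140,82). w2c shows the rows left to right as long, medium, short. I'll enlarge to read edges.

```bash
python3 - <<'E'
from h import *
im=cv2.imread('pics/w1.png')
f=lambda im,x,y,w,h,k:cv2.resize(im[y:y+h,x:x+w],None,fx=k,fy=k,interpolation=cv2.INTER_CUBIC)
A=f(im,350,108,140,120,4); B=f(im,120,86,80,120,4)   # 560x480, 320x480 
m=np.hstack([A,B[:,:240]]); cv2.imwrite('pics/m1.png',m); print(m.shape)
u=lambda x,y:(60+x/1.5,y/1.5)
# rack fit
obs=[((269,266),(-23,70),46),((262,400),(-127,70),46),((499,197),(43,-70),46),((519,93),(107,-70),46),
     ((212,418),(-156,111),10),((484,459),(-156,-111),10),((592,33),(156,-111),10)]
W=np.array([px('w2',*u(*a),z)[:2] for a,_,z in obs]); M=np.array([b for _,b,_ in obs],float)
Mc,Wc=M.mean(0),W.mean(0); H=(M-Mc).T@(W-Wc); th=np.arctan2(H[0,1]-H[1,0],H[0,0]+H[1,1])
R=np.array([[np.cos(th),-np.sin(th)],[np.sin(th),np.cos(th)]]); t=Wc-R@Mc
print('rack',t,th); print((W-(M@R.T+t))@R)
E
```

```text
(480, 800, 3)
rack [534.11  196.987] -0.17010808864180998
[[-1.563  0.516]
 [ 7.973 -4.353]
 [-0.133  1.627]
 [-4.199  3.492]
 [-0.158 -0.875]
 [ 0.816  0.354]
 [-2.736 -0.76 ]]
```

View pics/m1.png

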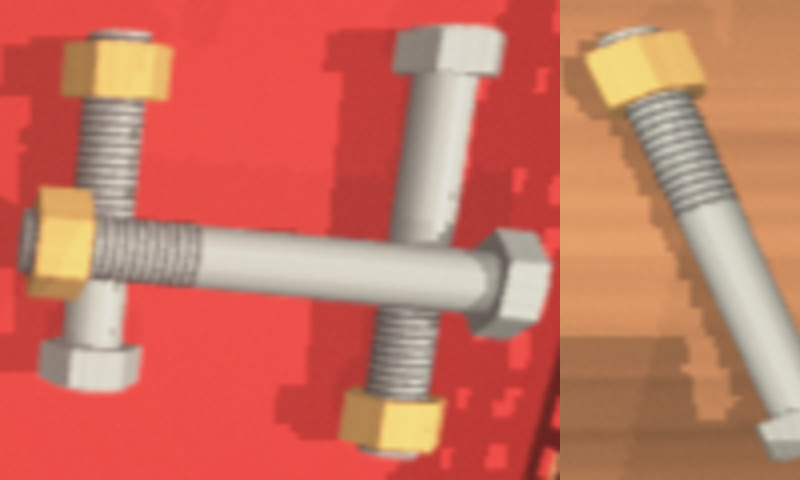

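m1 (4x of w1):
- short_a: inner hex edges at (113,97) and (92,350).
- medium_a: (447,72) and (393,399).
- long_a: (95,248) and (508,275).
- medium_b: nut inner edge about (660,102), head edge about (788,420).

I'll compute the poses and check the rack fit with an overlay.

```bash
cat > m.py <<'E'
from h import *
A=lambda x,y:(350+x/4,108+y/4); B=lambda x,y:(120+(x-560)/4,86+y/4)
def bolt(p1,p2,zt):
    a,b=px('w1',*p1,zt)[:2],px('w1',*p2,zt)[:2]; d=b-a
    yaw=np.arctan2(d[1],d[0]); yaw=(yaw+np.pi/2)%np.pi-np.pi/2
    return (a+b)/2,yaw,np.hypot(*d)
bolts={'short_a':bolt(A(113,97),A(92,350),28),'medium_a':bolt(A(447,72),A(393,399),28),
 'long_a':bolt(A(95,248),A(508,275),43),'medium_b':bolt(B(660,102),B(788,420),24)}
u=lambda x,y:(60+x/1.5,y/1.5)
obs=[((269,266),(-23,70),46),((499,197),(43,-70),46),
     ((212,418),(-156,111),10),((484,459),(-156,-111),10),((592,33),(156,-111),10)]
W=np.array([px('w2',*u(*a),z)[:2] for a,_,z in obs]); M=np.array([b for _,b,_ in obs],float)
Mc,Wc=M.mean(0),W.mean(0); H=(M-Mc).T@(W-Wc); th=np.arctan2(H[0,1]-H[1,0],H[0,0]+H[1,1])
R=np.array([[np.cos(th),-np.sin(th)],[np.sin(th),np.cos(th)]]); t=Wc-R@Mc
place=lambda x,y:R@np.array([x,y])+t
E
python3 - <<'E'
from m import *
for k,v in bolts.items(): print(k,v)
print('rack',t,th); print((W-(M@R.T+t))@R)
c=json.load(open('pics/w2.json')); T=np.linalg.inv(np.array(c['T']))
def proj(P):
    p=T@np.append(P,1); return np.array([c['cx']+c['fx']*p[0]/-p[2],c['cy']-c['fy']*p[1]/-p[2]])
x0,y0,k=195,0,3
im=cv2.imread('pics/w2.png')[y0:y0+200*1+100,x0:x0+265]; k=2.0
im=cv2.resize(im,None,fx=3,fy=2,interpolation=cv2.INTER_CUBIC) if 0 else cv2.resize(im,None,fx=2,fy=2,interpolation=cv2.INTER_CUBIC)
for y,half in((70,46),(0,36),(-70,26)):
  for px_ in(75,-75):
    for s in(1,-1):
      q4=[]
      for dx,dy in((0,-19),(0,19),(-5,19),(-5,-19)):
        w=place(px_+s*(half+(dx)),y+dy); q4.append((proj(np.append(w,42))-[x0,y0])*2)
      cv2.polylines(im,[np.array(q4).round().astype(int)],True,(0,0,255),1)
cv2.imwrite('pics/ov.png',im)
E
```

```text
short_a (array([ 537.725, -284.713]), np.float64(-0.036752576052652586), np.float64(63.58175265115581))
medium_a (array([ 534.053, -366.492]), np.float64(-0.05383286057251002), np.float64(82.69951687153271))
long_a (array([ 530.283, -332.04 ]), np.float64(1.5056934660583687), np.float64(103.090494161351))
medium_b (array([549.928, -64.805]), np.float64(0.2766506158968549), np.float64(82.26923442805104))
rack [533.39  197.293] -0.16982452437957715
[[-0.782  0.342]
 [ 0.609  1.435]
 [ 0.635 -1.011]
 [ 1.545  0.217]
 [-2.007 -0.983]]
```

View pics/ov.png

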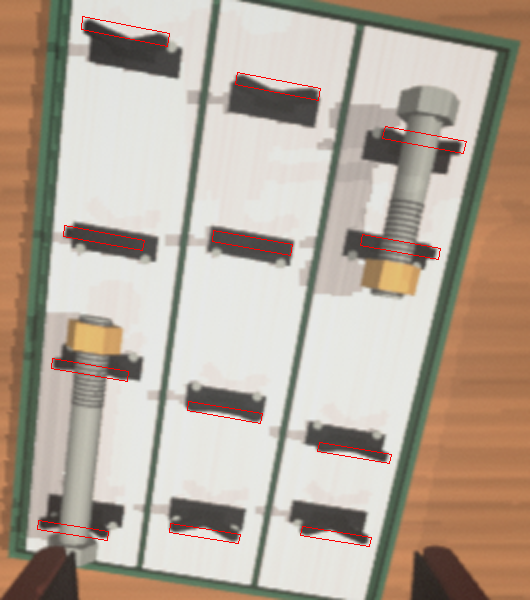

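The overlay fits to about 2 mm, and the measured bolt lengths agree with the nominal ones. First moves: long_a to the far long place, then medium_b to the far medium place.

```bash
cat > pp.py <<'E'
from m import *
UP=235
PL={'long_far':(75,70),'medium_far':(75,0),'medium_near':(-75,0),'short_near':(-75,-70)}
def pick(xy,yaw,az,op=44,off=70.5):
    env.reach([*xy,UP],q(yaw)); set_gripper(op)
    env.move_l([*xy,az+off+25],rate=220); 
    hit=env.move_l([*xy,az+off],rate=90,f_stop=15); z=env.read_state()['tool_pos'][2]
    set_gripper(0); s=env.read_state(); print('grip',s['width'],s['grip_force'],'hit',hit,'z',z)
    assert s['width']>10
    env.move_l([*xy,az+off+30],rate=100); env.move_l([*xy,UP],rate=220); print('lifted',env.read_state()['width'])
    return z-az
def put(pl,yaw,off):
    xy=place(*PL[pl]); env.reach([*xy,UP],q(yaw)); print('carried',env.read_state()['width'])
    env.move_l([*xy,38+off+14],rate=200)
    hit=env.move_l([*xy,38+off-0.5],rate=40,f_stop=8); s=env.read_state(); print('put hit',hit,'z',s['tool_pos'][2]-off-38,s['force'])
    set_gripper(36); env.move_l([*xy,38+off+30],rate=120); env.move_l([*xy,UP],rate=250)
    print('t',env.read_state()['time_s'])
E
python3 - <<'E'
from pp import *
rk=th+np.pi
xy,yaw,_=bolts['long_a']; off=pick(xy,yaw,32); put('long_far',rk,off)
shot('wrist','p1')
E
```

```text
grip 15.21438126850549 29.986822307109833 hit False z 102.04353388421072
lifted 15.263323636302761
carried 15.098639866866213
put hit True z 0.6391322528773742 [0.587 2.145 2.019]
t 13.8583
```

```bash
python3 - <<'E'
from pp import *
rk=th+np.pi
xy,yaw,_=bolts['medium_b']; off=pick(xy,yaw+np.pi,12,op=40,off=71); put('medium_far',rk,off)
xy=(bolts['short_a'][0]+bolts['medium_a'][0])/2
shot('wrist','p2')
env.reach([xy[0]+50,xy[1],UP],q(3.1)); env.hold(.15); shot('wrist','w3'); print(env.read_state()['time_s'])
a=cv2.rotate(cv2.imread('pics/p2.png'),cv2.ROTATE_180); b=cv2.rotate(cv2.imread('pics/w3.png'),cv2.ROTATE_180)
cv2.imwrite('pics/m2.png',cv2.resize(np.hstack([a[130:,100:540],b[130:,100:540]]),(800,318)))
E
```

```text
grip 15.186262026380362 29.58147257566452 hit False z 83.02515290317713
lifted 15.47428417820711
carried 15.405493278655724
put hit True z 0.19295186821359778 [-0.185  3.294  2.94 ]
t 21.8667
23.9667
```

View pics/m2.png

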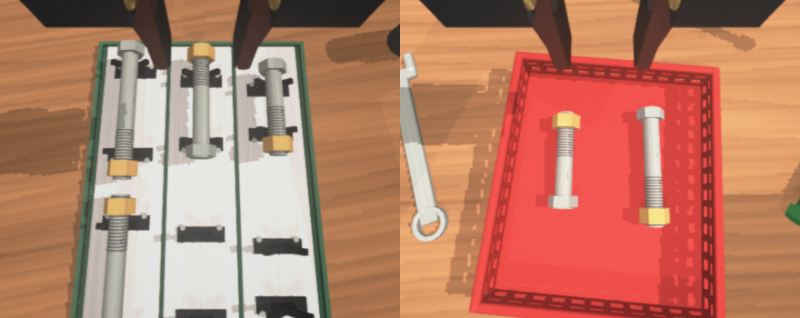

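Both bolts look seated. The basket view shows short_a with inner edges near (566,129) and (563,196), and medium_a near (651,119) and (654,208). I'll compare with the first measurement and continue.

```bash
python3 - <<'E'
from pp import *
rk=th+np.pi
g=lambda x,y:(539-(x-400)/.909,349-y/.909)
new={}
for n,p1,p2 in(('short_a',(566,129),(563,196)),('medium_a',(651,119),(654,208))):
    a,b=px('w3',*g(*p1),28)[:2],px('w3',*g(*p2),28)[:2]; d=a-b
    new[n]=((a+b)/2,np.arctan2(d[1],d[0]),np.hypot(*d)); print(n,new[n],'old',bolts[n])
for n,pl in(('short_a','short_near'),('medium_a','medium_near')):
    xy,yaw,_=new[n]; o=bolts[n]
    if np.hypot(*(xy-o[0]))>12: print('disagree'); break
    off=pick((xy+o[0])/2,(yaw+o[1])/2+np.pi,16,op=44,off=70.5); put(pl,rk,off)
shot('wrist','p3')
xy=place(0,0); env.reach([xy[0]+70,xy[1],300],q(rk)); env.hold(.2); shot('wrist','p4'); print(env.read_state()['time_s'])
a=cv2.rotate(cv2.imread('pics/p4.png'),cv2.ROTATE_180)
cv2.imwrite('pics/p4c.png',cv2.resize(a[120:480,120:520],None,fx=1.6,fy=1.6,interpolation=cv2.INTER_CUBIC))
E
```

```text
short_a (array([ 536.084, -288.214]), np.float64(-0.051276308739402816), np.float64(61.051192497560166)) old (array([ 537.725, -284.713]), np.float64(-0.036752576052652586), np.float64(63.58175265115581))
medium_a (array([ 532.619, -369.575]), np.float64(-0.052352169963384904), np.float64(81.02334866350557)) old (array([ 534.053, -366.492]), np.float64(-0.05383286057251002), np.float64(82.69951687153271))
grip 15.053237876706957 29.999974966049194 hit False z 86.02039906671317
lifted 15.4280937487795
carried 15.299448350266275
put hit True z 0.5531635223875355 [-0.082  3.978  0.316]
t 31.7333
grip 15.388063641312343 29.992748200893402 hit False z 85.96862925448364
lifted 15.282197186878658
carried 15.0741282085115
put hit True z 0.6354672986421548 [-0.445  3.256  1.186]
t 41.4917
42.4667
```

View pics/p4c.png

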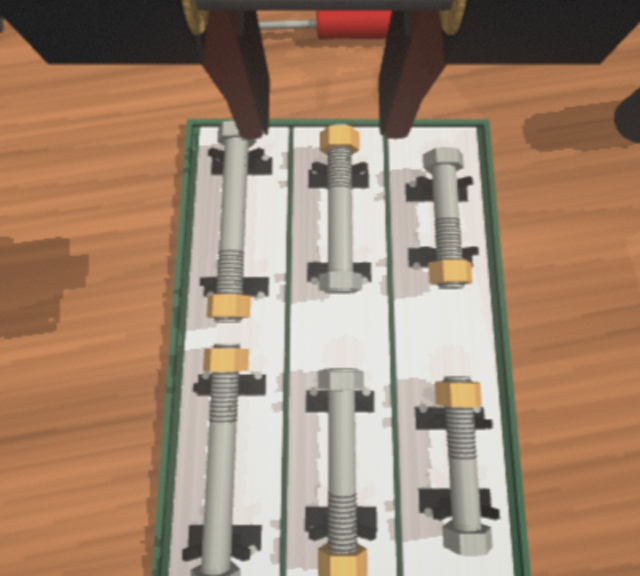

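All six bolts appear to lie in both cradles. Before handing in, I'll check medium_a's head-side gap (342,388) numerically.

```bash
python3 - <<'E'
from m import *
g=lambda x,y:(639-(120+x/1.6),479-(120+y/1.6))
for n,a,b,c in(('medium_a',(342,389),(343,548),(-75,0)),('medium_b',(340,152),(342,274),(75,0)),('short_a',(459,408),(466,528),(-75,-70)),('short_b',(445,170),(449,261),(75,-70)),('long_a',(234,140),(229,296),(75,70))):
    P=[R.T@(px('p4',*g(*k),50)[:2]-t) for k in(a,b)]; d=P[0]-P[1]
    print(n,'mid-place',(P[0]+P[1])/2-c,'len',np.hypot(*d),'ang',np.arctan2(d[1],d[0]))
E
```

```text
medium_a mid-place [3.195 0.445] len 80.15325572639863 ang -0.0020292658698779172
medium_b mid-place [-0.854  0.094] len 79.38809928121033 ang 0.0077263238246243465
short_a mid-place [2.844 3.746] len 60.50944059511565 ang -0.006795707734589538
short_b mid-place [-2.957  3.242] len 59.06542927564869 ang -0.020377107328675988
long_a mid-place [-3.389 -0.952] len 101.01156937313083 ang 0.017328359161037293
```

```bash
python3 - <<'E'
from h import *
print(workorder.sign_off(), env.read_state()['time_s'])
E
```

```text
the job is handed in; nothing more can be done
the job is handed in; nothing more can be done
```

I placed all four loose bolts in the rows for their lengths and handed the job in at about 43 s of the 67 s allowed; sign-off gave no verdict, but my last wrist picture showed every bolt lying in its cradles, the four I placed within about 5 mm of their places and 1° of the row.

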